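Find the unlatched cover of a bench service duct and push it open

ROBOT

A 6-joint arm with a two-finger parallel gripper is mounted at the origin on a cart in front of the work surface, level with it; the furniture and walls round the work are solid. World frame = base frame: x ahead of the robot, y to its left, z up, the work surface at z = 0. Lengths are in m, angles in rad, forces in N, time in s.
With the tool pointing down it reaches from about 0.225 to 0.875 m from the base axis. Payload 3.4 kg.
Tool frame: the origin (TCP) lies on the mounting face of the last link; the fingertips stand 173 mm ahead of it and the grasp point (between the pads) lies 155 mm ahead of it; x points along the fingers, y is the direction in which the jaws open and shut, and the axes are right-handed (so a half turn about x gives the same grasp; the last joint's range is limited). The gripper opens to 85 mm and grips with 20 to 120 N. Pads are 22 mm wide; open, the fingers measure 114 mm over their backs; the gripper's body (76 mm by 85 mm) begins 54 mm behind the grasp point. The pads swing forward as they close: fully open they stand 13 mm farther back than shut.
Start: joints at [1.146, 0.276, 1.505, -0, 1.361, -0.121], TCP at [0.172, 0.549, 0.405] pointing down, gripper open.
Joint ranges: [-2.89, 2.89], [-0.75, 2.08], [0.22, 2.7], [-1.18, 4.32], [0.11, 2.71], [-2.7, 2.7]. Speed limits (rad/s): [2.57, 2.57, 3.14, 3.14, 3.14, 3.14].

INTERFACE

Orientations are given as a unit quaternion [w, x, y, z].
In Python, from rig import manip gives the robot as it stands.
- The arm moves only by the tool arm_command, never from a script. Its argument "targets" is a list of rows, each an object with "dp": the shift along the tool's x, y, z in m, a list of three; "turn": the turn, a rotation vector about the tool's x, y, z in degrees, a list of three; "grip": the opening, from -1 (shut) to 1 (fully open). In form: [{"dp": [tx, ty, tz], "turn": [wx, wy, wz], "grip": grip}, ...]. A call has 1 to 8 rows; each row shifts and turns the commanded pose from where the row before left it, along the tool's axes as they then stand; what a row does not reach is not made up. A row lasts 1/10 s, in which the tool goes at most 50 mm and 8.59 degrees, less where a joint would pass 70% of its speed; a pose out of reach is approached as far as the arm can. A call with a gripper value outside its range is refused whole. The fingers move at their own pace and stop on an object; "grip_force" is the grip in N (left out, the last holds). Time passes only in rows, so rows that do not move let the fingers close. It gives the time, the measured TCP pose, the force and the opening at its end, in the units of the state.
- manip.get_state(): the state, without advancing time (a new reading comes with each control period).
- manip.get_image(name): name is "scene" or "top"; returns the picture (400x640x3 uint8, red, green, blue); there is no depth.
- manip.calibration(name): a dict with "fx", "fy", "cx", "cy" (pixels), "k1" (the pictures are not rectified: a ray, as slopes to the right and down, at radius r is drawn at 1 + k1 r^2 times it, then the intrinsics apply), "R" (3x3) and "t" (3): a world point X has camera coordinates R X + t. Camera axes: x right, y down, z forward; pixel columns grow to the right and rows downward; lengths in m; the calibration is good to about 2 mm. A picture is of the moment at which its call begins. calibration takes no time and is no camera call.
- manip.sign_off(): hands the job in, once; it reports no verdict.
The state is a dict: "clock": time; "qpos": joint angles; "qd": joint speeds; "effort": joint torques, N m; "position": TCP position; "ee_rot": TCP orientation; "contact_force": force on the tool from outside, world axes, zero at the start; "moment": the same for the moment, N m; "width": finger opening in m.
Only numpy, scipy, OpenCV 4.12 (cv2) and the standard library are available. Lean on these libraries where they do the work, as an engineer would, in place of code of your own. Each camera call takes 0.05 s, during which the arm holds its last target.

TASK

The grey service duct on the bench has four identical tip-up covers, and one of them has been left unlatched: with shut fingertips, press the covers one after another on the ribs at their rear end until you find the one that rocks. Tip that cover up by pressing its rear end down, then push it over until it stands fully open, past upright, so that the outlet under it can be used, and take the hand away. Only press and push: grip nothing, do not force anything, and leave the other things on the bench as they are.

Things in the scene. Friction and masses are not known exactly. Their poses are not given: they have to be found in the camera images.
- duct: Grey service duct fixed on the worktop, 142 mm deep, 322 mm long, 80 mm high. Origin: centre of its underside; x from front (robot's side) to rear, y along it to the left, z up. Four bays 70 mm apart along y, each a well 66 x 113 mm, 76 mm deep, rear half empty, under a flush cover. Three covers are latched: pressed, they give only 1 to 2 mm on their seal. One, in any bay, is loose: pressed on its ribs, its rear end sinks into the well.
- bay1 (a point): Rightmost bay seen from the robot: point on the top of its shut cover, above the cover's pivot, 80 mm over the worktop; fixed to the duct, axes as the duct's. Cover: flat aluminium plate 64 mm wide, 5 mm thick, front edge 58 mm along -x and rear edge 52 mm along +x from here; five low press ribs across it 26 to 46 mm along +x. All four look the same.
- bay2 (a point): Second from the right bay seen from the robot: point on the top of its shut cover, above the cover's pivot, 80 mm over the worktop; fixed to the duct, axes as the duct's. Cover: flat aluminium plate 64 mm wide, 5 mm thick, front edge 58 mm along -x and rear edge 52 mm along +x from here; five low press ribs across it 26 to 46 mm along +x. All four look the same.
- bay3 (a point): Second from the left bay seen from the robot: point on the top of its shut cover, above the cover's pivot, 80 mm over the worktop; fixed to the duct, axes as the duct's. Cover: flat aluminium plate 64 mm wide, 5 mm thick, front edge 58 mm along -x and rear edge 52 mm along +x from here; five low press ribs across it 26 to 46 mm along +x. All four look the same.
- bay4 (a point): Leftmost bay seen from the robot: point on the top of its shut cover, above the cover's pivot, 80 mm over the worktop; fixed to the duct, axes as the duct's. Cover: flat aluminium plate 64 mm wide, 5 mm thick, front edge 58 mm along -x and rear edge 52 mm along +x from here; five low press ribs across it 26 to 46 mm along +x. All four look the same.
- hatch (a joint): Angle of the unlatched cover (its bay is not told), rad: 0 shut, grows as the rear end sinks and the front end rises; 1.57 upright; stop at 1.75, leaning back, away from the robot, 57 mm above the duct. Pivot 2.5 mm below the duct's top. Friction hinge: moves at 2 to 3 N on the ribs and stays where it is left. Plate 0.1 to 0.2 kg.
- stirrer_stand: Obstacle: overhead stirrer fixed on the bench ahead of the robot. Foot plate 300 mm (x) by 216 mm (y), origin under its centre; rod 118 mm behind the centre, 720 mm high; motor head 150 mm deep and 82 mm wide, 500 to 680 mm above the worktop, from 130 mm in front of the centre to 40 mm behind it: the arm must pass above it, fold in front of it, or stay beside it.
- vial_a: Bystander: white-capped glass vial, 29 mm wide, 98 mm tall, standing behind the duct. Origin at the centre of its underside.
- vial_b: Bystander: white-capped glass vial with bluish content, 29 mm wide, 98 mm tall, standing behind the duct. Origin at the centre of its underside.
- jar: Bystander: small white-capped sample jar, 33 mm wide, 55 mm tall, beyond the duct's left end. Origin at the centre of its underside.
- dish: Bystander: round petri dish, 64 mm wide, 18 mm high, behind the duct. Origin at the centre of its underside.
- pen_marker: Bystander: black marker pen, 137 mm long, 14 mm thick, lying in front of the duct. Origin at the centre of its underside.
- forceps: Bystander: steel tweezers, 132 mm long, 10 mm high, lying in front of the duct. Origin at the centre of its underside.

How it is judged:
By the outcome, as a careful person would: the job done as asked, in the order asked, and still so for the second after the job is handed in, with the robot touching nothing.
It also fails if it takes over 70 s, if anything falls off the work surface, if the arm or the gripper's body presses on something with over 40 N, if the wrist force passes 120 N, or if a joint passes its speed limit or range.

## Working session

There is one attempt and no reset: what is moved stays moved. The work goes in short steps, Python scripts to look and compute and a tool call to move; the robot and the scene stay as the last step left them, time stands still between calls to the robot, and variables do not carry over. Pictures are saved under pics/ and viewed, and the job is handed in when it is done.

Besides the shell and the picture viewer there is one more tool, called as name(argument=value, ...), one argument or row to a line, values as JSON. arm_command: Moves the arm, as the interface text tells. Its arguments: {"type":"object","properties":{"targets":{"type":"array"},"grip_force":{"type":"number"}},"required":["targets"]}

```bash
mkdir -p pics; ls
python3 - <<'E'
from rig import manip
import cv2
for n in("scene","top"):
    im=manip.get_image(n); cv2.imwrite(f"pics/{n}0.png",im[:,:,::-1]); c=manip.calibration(n); print(n,c)
print(manip.get_state())
E
```

```text
pics
scene {'fx': 388.2128320854933, 'fy': 388.2128320854933, 'cx': 312.70062880733457, 'cy': 200.88040806108708, 'k1': -0.049446109912176156, 'R': array([[ 0.47475913, -0.88010226, -0.00487596],
       [-0.49571361, -0.26281994, -0.82776427],
       [ 0.72723571,  0.39540573, -0.56105484]]), 't': array([-0.06229254,  0.39916806,  0.44859436])}
top {'fx': 403.4261044458664, 'fy': 403.4261044458664, 'cx': 323.641542288508, 'cy': 198.58447675579154, 'k1': -0.008760308823273135, 'R': array([[ 0.01761345, -0.99960441,  0.02192672],
       [-0.99169726, -0.02025966, -0.12698854],
       [ 0.12738254, -0.01950796, -0.9916618 ]]), 't': array([0.18876231, 0.5605923 , 0.87549023])}
{'clock': 0.1, 'qpos': array([ 1.14598505e+00,  2.76536535e-01,  1.50597734e+00,  2.18422209e-05,
        1.36069403e+00, -1.21014111e-01]), 'qd': array([ 4.16552103e-05, -2.05407986e-03, -3.19856233e-03,  6.08939752e-04,
        7.88881849e-04, -1.60053741e-03]), 'effort': array([ 1.10038531e-03, -4.17691648e+01, -2.46405208e+01, -1.91047066e-04,
        5.61633788e-03, -7.82639404e-06]), 'position': array([0.17194535, 0.54850654, 0.40393489]), 'ee_rot': array([ 0.69880318,  0.10644961,  0.69912558, -0.10754542]), 'contact_force': array([-0.04798686,  0.24042582, -0.22242466]), 'moment': array([-0.02585538, -0.0001597 ,  0.00761096]), 'width': 0.08523217166196483}
```

View pics/scene0.png

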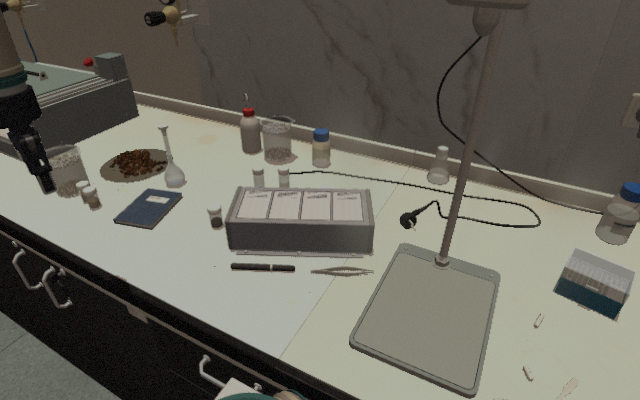

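View pics/top0.png

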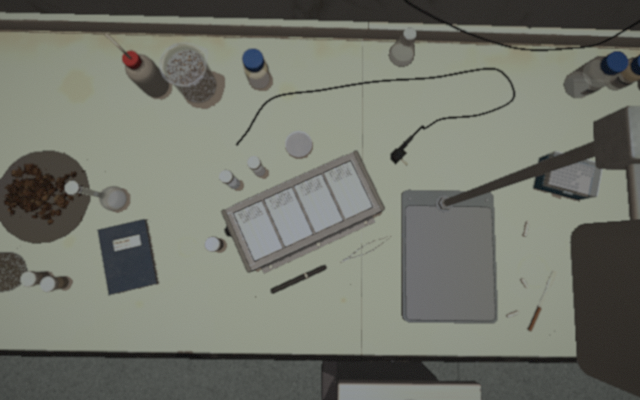

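Both views show the duct with its four pale covers (scene about x 230–372, y 188–255; top about x 222–384, y 150–270). In the top view it is yawed about 25°, with two vials and the dish behind it and the pen and tweezers in front. Next I measure the duct pose from the covers.

```bash
cat > h.py <<'E'
import numpy as np, cv2
from rig import manip
def ray(n,uv):
    c=manip.calibration(n); K=np.array([[c['fx'],0,c['cx']],[0,c['fy'],c['cy']],[0,0,1]])
    p=cv2.undistortPoints(np.array(uv,float).reshape(-1,1,2),K,np.array([c['k1'],0,0,0,0.])).reshape(-1,2)
    d=np.c_[p,np.ones(len(p))]@c['R']; o=-c['R'].T@c['t']; return o,d
def onplane(n,uv,z):
    o,d=ray(n,uv); return o+d*((z-o[2])/d[:,2])[:,None]
def proj(n,X):
    c=manip.calibration(n); Y=np.atleast_2d(X)@c['R'].T+c['t']; s=Y[:,:2]/Y[:,2:]; s=s*(1+c['k1']*(s**2).sum(1,keepdims=True))
    return s*[c['fx'],c['fy']]+[c['cx'],c['cy']]
E
python3 - <<'E'
import cv2
from h import *
for n,(x0,y0,x1,y1),t in(("top",(210,140,395,280),None),("scene",(220,180,385,265),None)):
    im=cv2.imread(f"pics/{n}0.png")
    cv2.imwrite(f"pics/{n}0c.png",cv2.resize(im[y0:y1,x0:x1],None,fx=4,fy=4,interpolation=cv2.INTER_CUBIC))
    g=cv2.cvtColor(im,cv2.COLOR_BGR2GRAY)
    for th in (150,165,180,195):
        m=np.zeros_like(g); m[y0:y1,x0:x1]=(g[y0:y1,x0:x1]>th)*255
        cs,_=cv2.findContours(m,cv2.RETR_EXTERNAL,cv2.CHAIN_APPROX_NONE)
        print(n,th,[(cv2.minAreaRect(c),int(cv2.contourArea(c))) for c in cs if 300<cv2.contourArea(c)<6000])
    print(g[205,225:385:4] if n=="scene" else g[210,222:384:4])
E
```

```text
top 150 [(((257.7702941894531, 230.6029815673828), (48.551788330078125, 28.036062240600586), 65.85445404052734), 991), (((288.2371520996094, 216.78355407714844), (48.73662185668945, 27.617416381835938), 66.03751373291016), 980), (((318.01007080078125, 202.99534606933594), (48.5079231262207, 27.329965591430664), 65.13629913330078), 963), (((347.79022216796875, 189.90940856933594), (47.550655364990234, 26.95683479309082), 64.53665161132812), 933), (((329.5, 209.5), (139.0, 129.0), 90.0), 4289), (((285.0, 209.49996948242188), (149.99996948242188, 138.99996948242188), 0.0), 5367)]
top 165 []
top 180 []
top 195 []
[101 107 117 116  91 133 151 137 145 136 152 112 147 152 153 153 154 154
 152 155 113 149 153 153 155 153 153 153 154 105 147 152 153 154 153 142
 104 117 117 114  89]
scene 150 [(((347.5, 205.5), (27.0, 29.0), 90.0), 662), (((315.4404296875, 205.10891723632812), (28.128864288330078, 26.833454132080078), 2.12109637260437), 666), (((284.5622863769531, 204.50390625), (29.754444122314453, 26.885042190551758), 3.5763344764709473), 592), (((254.00003051757812, 204.00003051757812), (2
[... 238 characters left out ...]
8242188, 57.99999237060547), -0.0), 1595), (((347.5, 209.0), (20.0, 27.0), 90.0), 383), (((315.5, 205.5), (25.0, 27.0), 90.0), 508), (((284.9783020019531, 204.99905395507812), (29.146377563476562, 25.28046417236328), 2.4895529747009277), 511), (((254.1172637939453, 204.00689697265625), (30.770339965820312, 25.837690353393555), 3.3664605617523193), 480), (((339.1563415527344, 185.10598754882812), (95.83634185791016, 35.96153259277344), 20.095232009887695), 919), (((236.5, 200.0), (40.0, 33.0), 90.0), 472)]
scene 180 []
scene 195 []
[174 173 100 129 155 168 168 169 168 169 170 120 166 169 167 170 169 170
 170 103 166 169 167 168 172 169 167 158 167 164 167 163 165 166 117 135
 116 170 171 170]
```

View pics/top0c.png

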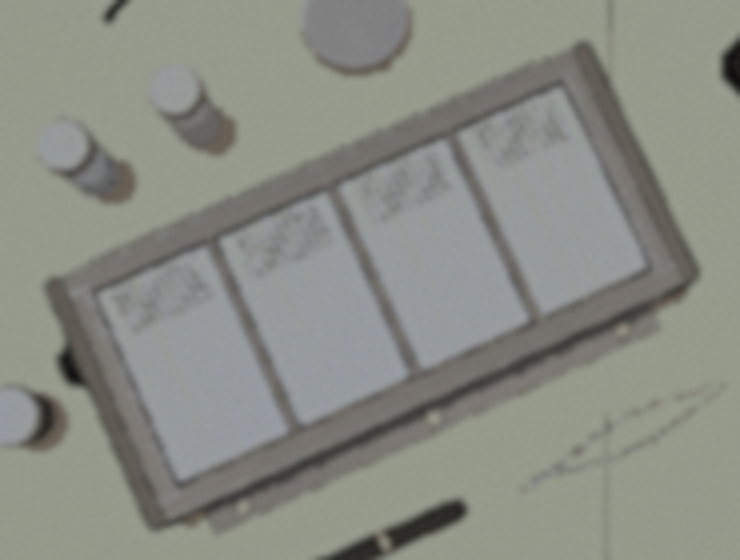

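View pics/scene0c.png

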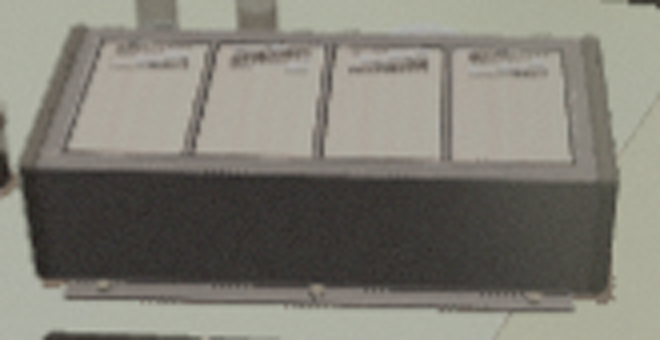

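Run:
```python
from h import *
c=[(257.77,230.6),(288.24,216.78),(318.01,203.0),(347.79,189.91)]
P=onplane("top",c,.08);print("top centres",P.round(4), np.linalg.norm(np.diff(P,axis=0),axis=1))
s=[(254.0,204.0),(284.6,204.5),(315.4,205.1),(347.5,205.5)]
Q=onplane("scene",s,.08);print("scene centres",Q.round(4))
q=np.array([(97,290),(562,85),(650,268),(182,482)])/4+[210-.4,140-.4]
A=onplane("top",q,.08);print(A.round(4),"len",np.linalg.norm(A[1]-A[0]),np.linalg.norm(A[3]-A[2]),"dep",np.linalg.norm(A[0]-A[3]),np.linalg.norm(A[1]-A[2]))
q=np.array([(98,40),(560,47),(577,160),(62,155)])/4+[220-.4,180-.4]
B=onplane("scene",q,.08);print(B.round(4),"len",np.linalg.norm(B[1]-B[0]),np.linalg.norm(B[3]-B[2]),"dep",np.linalg.norm(B[0]-B[3]),np.linalg.norm(B[1]-B[2]))
for C in (A,B):
    e=(C[0]-C[1])+(C[3]-C[2]); print("yaw y",np.degrees(np.arctan2(-e[0],e[1])),"x", np.degrees(np.arctan2(*((C[0]-C[3])+(C[1]-C[2]))[[1,0]])), C.mean(0))
e=P[0]-P[3]; print("yaw",np.degrees(np.arctan2(-e[0],e[1])), P.mean(0))
# bystanders tops (top cam)
f=lambda x,y:(x/4+209.6,y/4+139.6)
print("vials caps z.098",onplane("top",[f(65,143),f(178,90)],.098).round(3))
print("dish",onplane("top",[f(357,15)],.018).round(3),"jar",onplane("top",[f(15,415)],.055).round(3))
print("tweez",onplane("top",[f(525,490),f(722,384)],.005).round(3),"pen",onplane("top",[(273,291),(326,267)],.007).round(3))
print("stand foot",onplane("top",[(402,192),(496,192),(497,321),(402,321),],.0).round(3), "rod",onplane("top",[(443,205)],.0))
```

```text
top centres [[0.48   0.338  0.08  ]
 [0.5105 0.2747 0.08  ]
 [0.5412 0.2122 0.08  ]
 [0.5708 0.1488 0.08  ]] [0.0702724  0.0696993  0.06992137]
scene centres [[0.4777 0.3387 0.08  ]
 [0.5088 0.2759 0.08  ]
 [0.5395 0.2129 0.08  ]
 [0.5721 0.1479 0.08  ]]
[[0.5182 0.3901 0.08  ]
 [0.6346 0.1444 0.08  ]
 [0.5358 0.0964 0.08  ]
 [0.4184 0.3413 0.08  ]] len 0.27183472631880506 0.2715748738018771 dep 0.11106669543320455 0.10982446604977333
[[0.5168 0.3958 0.08  ]
 [0.6399 0.1466 0.08  ]
 [0.54   0.0951 0.08  ]
 [0.4134 0.343  0.08  ]] len 0.2779229994900635 0.27832279850987873 dep 0.11607383081489335 0.11234707346326794
yaw y 25.474857429298606 x 26.00332483652829 [0.52673836 0.24303642 0.08      ]
yaw y 26.67498128338192 x 27.173623830812243 [0.52751721 0.24511099 0.08      ]
yaw 25.615299005211313 [0.52563133 0.24342921 0.08      ]
vials caps z.098 [[0.594 0.407 0.098]
 [0.623 0.349 0.098]]
dish [[0.688 0.259 0.018]] jar [[0.452 0.436 0.055]]
tweez [[0.415 0.157 0.005]
 [0.478 0.044 0.005]] pen [[0.348 0.309 0.007]
 [0.404 0.191 0.007]]
stand foot [[ 0.581  0.015  0.   ]
 [ 0.585 -0.209  0.   ]
 [ 0.288 -0.201  0.   ]
 [ 0.286  0.017  0.   ]] rod [[ 0.55175857 -0.08206024  0.        ]]
```

```bash
cat >> h.py <<'E'
from scipy.spatial.transform import Rotation as Ro
yaw=np.radians(25.8); EX=np.array([np.cos(yaw),np.sin(yaw),0]); EY=np.array([-np.sin(yaw),np.cos(yaw),0]); EZ=np.array([0,0,1.])
MID=np.array([.5262,.2437,.08])+.003*EX
def bay(i): return MID+(i-2.5)*.07*EY
def st(i=None):
    s=manip.get_state(); q=s['ee_rot']; Rm=Ro.from_quat([q[1],q[2],q[3],q[0]]).as_matrix()
    Rt=np.c_[-EZ,EY,EX]
    rv=np.degrees(Ro.from_matrix(Rm.T@Rt).as_rotvec())
    tip=s['position']+.173*Rm[:,0]
    print("t",round(s['clock'],2),"tip",tip.round(4),"turn left",rv.round(2),"F",s['contact_force'].round(2),"Fduct",[round(float(s['contact_force']@e),2) for e in(EX,EY,EZ)],"w",round(s['width'],4),"q",s['qpos'].round(2))
    for k in ([i] if i else range(1,5)):
        d=tip-bay(k); print("bay",k,"tip in bay frame mm",[round(float(d@e)*1000,1) for e in(EX,EY,EZ)])
    return s,Rm
E
python3 - <<'E'
from h import *
s,R=st(); print(R.round(3))
E
```

```text
t 0.1 tip [0.1718 0.5483 0.2309] turn left [-43.21  -0.05   0.08] F [-0.05  0.24 -0.22] Fduct [0.06, 0.24, -0.22] w 0.0852 q [ 1.15  0.28  1.51  0.    1.36 -0.12]
bay 1 tip in bay frame mm [-189.5, 533.4, 150.9]
bay 2 tip in bay frame mm [-189.5, 463.4, 150.9]
bay 3 tip in bay frame mm [-189.5, 393.4, 150.9]
bay 4 tip in bay frame mm [-189.5, 323.4, 150.9]
[[-0.001  0.299  0.954]
 [-0.001  0.954 -0.299]
 [-1.    -0.002 -0.   ]]
```

arm_command(
  targets=[
    {"dp": [0,0,0],"turn": [-8.5,0,0],"grip": -1},
    {"dp": [0,0,0],"turn": [-8.5,0,0],"grip": -1},
    {"dp": [0,0,0],"turn": [-8.5,0,0],"grip": -1},
    {"dp": [0,0,0],"turn": [-8.5,0,0],"grip": -1},
    {"dp": [0,0,0],"turn": [-8.5,0,0],"grip": -1},
    {"dp": [0,0,0],"turn": [-0.7,0,0],"grip": -1},
    {"dp": [0,0,0],"turn": [0,0,0],"grip": -1},
  ],
  grip_force=20,
)

```text
clock: 0.8
position: [0.172, 0.5486, 0.4044]
ee_rot: [0.689, -0.157, 0.69, 0.157]
contact_force: [-0.7, 0.1, 0.0]
width: -0.0003
```

```bash
python3 -c "
from h import *
st(4)"
```

```text
t 0.8 tip [0.172  0.5485 0.2314] turn left [-0.16 -0.03  0.03] F [-0.65  0.15  0.03] Fduct [-0.52, 0.42, 0.03] w -0.0003 q [ 1.15  0.28  1.51 -0.    1.36 -0.87]
bay 4 tip in bay frame mm [-189.3, 323.6, 151.4]
```

arm_command(
  targets=[
    {"dp": [0,-0.0404,0.0281],"turn": [0,0,0],"grip": -1},
    {"dp": [0,-0.0404,0.0281],"turn": [0,0,0],"grip": -1},
    {"dp": [0,-0.0404,0.0281],"turn": [0,0,0],"grip": -1},
    {"dp": [0,-0.0404,0.0281],"turn": [0,0,0],"grip": -1},
    {"dp": [0,-0.0404,0.0281],"turn": [0,0,0],"grip": -1},
    {"dp": [0,-0.0404,0.0281],"turn": [0,0,0],"grip": -1},
    {"dp": [0,-0.0404,0.0281],"turn": [0,0,0],"grip": -1},
    {"dp": [0,-0.0404,0.0281],"turn": [0,0,0],"grip": -1},
  ],
)

```text
clock: 1.6
position: [0.5166, 0.3542, 0.4047]
ee_rot: [0.69, -0.157, 0.689, 0.157]
contact_force: [0.1, 1.1, -0.2]
width: 0.0002
```

arm_command(
  targets=[
    {"dp": [0.04,0,0],"turn": [0,0,0],"grip": -1},
    {"dp": [0.04,0,0],"turn": [0,0,0],"grip": -1},
    {"dp": [0.03,0,0],"turn": [0,0,0],"grip": -1},
    {"dp": [0.02,0,0],"turn": [0,0,0],"grip": -1},
    {"dp": [0,0,0],"turn": [0,0,0],"grip": -1},
    {"dp": [0,0,0],"turn": [0,0,0],"grip": -1},
  ],
)

```text
clock: 2.2
position: [0.5153, 0.3556, 0.2749]
ee_rot: [0.689, -0.157, 0.689, 0.157]
contact_force: [-0.7, 0.6, 0.9]
width: 0.0003
```

```bash
python3 -c "
from h import *
st(4)
im=manip.get_image('scene'); cv2.imwrite('pics/s1.png',cv2.resize(im[100:300,180:440,::-1],None,fx=3,fy=3,interpolation=cv2.INTER_CUBIC))"
```

```text
t 2.2 tip [0.5153 0.3556 0.1019] turn left [-0.08 -0.   -0.  ] F [-0.66  0.59  0.91] Fduct [-0.33, 0.82, 0.91] w 0.0003 q [ 0.49  0.44  1.58  0.    1.12 -1.53]
bay 4 tip in bay frame mm [35.9, 0.5, 21.9]
```

View pics/s1.png

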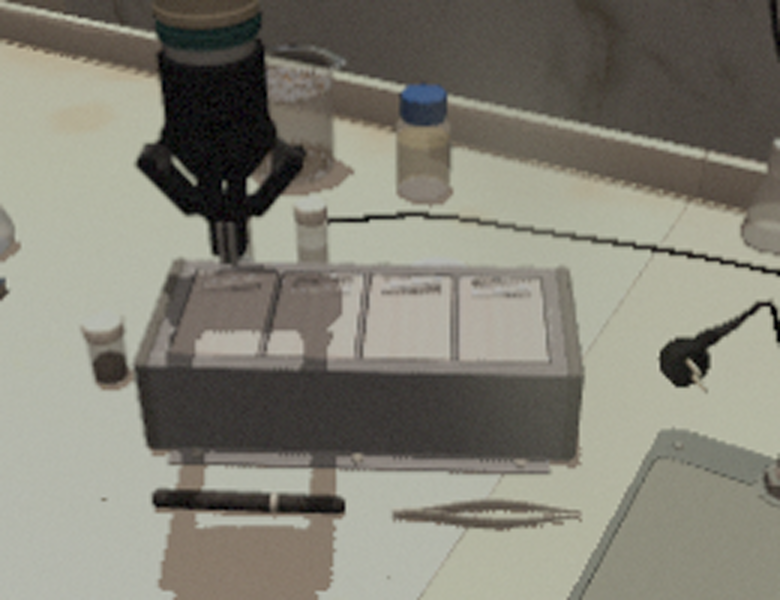

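The picture shows the shut fingertips at about (230,258) in the crop, just above the rear ribs of the leftmost cover. The knuckles flare out about 55 mm above the tips, so I'll keep the depth in the well under about 40 mm. Now I press bay4.

arm_command(
  targets=[
    {"dp": [0.01,0,0],"turn": [0,0,0],"grip": -1},
    {"dp": [0.006,0,0],"turn": [0,0,0],"grip": -1},
    {"dp": [0,0,0],"turn": [0,0,0],"grip": -1},
    {"dp": [0.002,0,0],"turn": [0,0,0],"grip": -1},
    {"dp": [0.001,0,0],"turn": [0,0,0],"grip": -1},
    {"dp": [0,0,0],"turn": [0,0,0],"grip": -1},
  ],
)

```text
clock: 2.85
position: [0.5151, 0.3555, 0.2557]
ee_rot: [0.689, -0.158, 0.689, 0.158]
contact_force: [-0.3, 0.1, 0.7]
width: -0.0
```

```bash
python3 -c "
from h import *
st(4)"
```

```text
t 2.85 tip [0.5151 0.3555 0.0827] turn left [-0.01  0.   -0.  ] F [-0.3   0.11  0.7 ] Fduct [-0.22, 0.23, 0.7] w -0.0 q [ 0.49  0.46  1.61  0.    1.07 -1.53]
bay 4 tip in bay frame mm [35.7, 0.5, 2.7]
```

arm_command(
  targets=[
    {"dp": [0.001,0,0],"turn": [0,0,0],"grip": -1},
    {"dp": [0.001,0,0],"turn": [0,0,0],"grip": -1},
    {"dp": [0,0,0],"turn": [0,0,0],"grip": -1},
  ],
)

```text
clock: 3.15
position: [0.515, 0.3555, 0.2536]
ee_rot: [0.689, -0.158, 0.689, 0.158]
contact_force: [0.8, -0.6, -0.1]
width: -0.0002
```

```bash
python3 -c "
from h import *
st(4)"
```

```text
t 3.15 tip [0.515  0.3555 0.0806] turn left [-0.01 -0.01 -0.  ] F [ 0.75 -0.61 -0.06] Fduct [0.41, -0.88, -0.06] w -0.0002 q [ 0.49  0.46  1.61  0.    1.07 -1.53]
bay 4 tip in bay frame mm [35.6, 0.5, 0.6]
```

arm_command(
  targets=[
    {"dp": [0.001,0,0],"turn": [0,0,0],"grip": -1},
    {"dp": [0,0,0],"turn": [0,0,0],"grip": -1},
  ],
)

```text
clock: 3.35
position: [0.5151, 0.3555, 0.253]
ee_rot: [0.689, -0.158, 0.689, 0.158]
contact_force: [-0.6, 0.2, 2.2]
width: -0.0
```

arm_command(
  targets=[
    {"dp": [0.001,0,0],"turn": [0,0,0],"grip": -1},
    {"dp": [0,0,0],"turn": [0,0,0],"grip": -1},
  ],
)

```text
clock: 3.55
position: [0.515, 0.3555, 0.2525]
ee_rot: [0.689, -0.158, 0.689, 0.158]
contact_force: [-1.6, -0.5, 4.9]
width: -0.0003
```

arm_command(
  targets=[
    {"dp": [0.001,0,0],"turn": [0,0,0],"grip": -1},
    {"dp": [0,0,0],"turn": [0,0,0],"grip": -1},
  ],
)

```text
clock: 3.75
position: [0.515, 0.3555, 0.2522]
ee_rot: [0.69, -0.158, 0.689, 0.158]
contact_force: [-2.1, -1.3, 8.2]
width: -0.0002
```

arm_command(
  targets=[
    {"dp": [0.001,0,0],"turn": [0,0,0],"grip": -1},
    {"dp": [0,0,0],"turn": [0,0,0],"grip": -1},
  ],
)

```text
clock: 3.95
position: [0.515, 0.3555, 0.2517]
ee_rot: [0.69, -0.158, 0.689, 0.158]
contact_force: [-3.2, -0.9, 12.1]
width: 0.0001
```

Bay4 holds: 12 N gave only about 1.5 mm of travel, so it is latched. Next is bay3.

arm_command(
  targets=[
    {"dp": [-0.012,0,0],"turn": [0,0,0],"grip": -1},
    {"dp": [-0.012,0,0],"turn": [0,0,0],"grip": -1},
    {"dp": [0,-0.035,0],"turn": [0,0,0],"grip": -1},
    {"dp": [0,-0.035,0],"turn": [0,0,0],"grip": -1},
    {"dp": [0.009,0,0],"turn": [0,0,0],"grip": -1},
    {"dp": [0.009,0,0],"turn": [0,0,0],"grip": -1},
    {"dp": [0,0,0],"turn": [0,0,0],"grip": -1},
    {"dp": [0,0,0],"turn": [0,0,0],"grip": -1},
  ],
)

```text
clock: 4.75
position: [0.545, 0.2933, 0.2552]
ee_rot: [0.689, -0.158, 0.69, 0.158]
contact_force: [0.9, -0.5, 0.5]
width: 0.0003
```

```bash
python3 -c "
from h import *
st(3)"
```

```text
t 4.75 tip [0.5447 0.2933 0.0822] turn left [ 0.05 -0.06 -0.03] F [ 0.88 -0.5   0.46] Fduct [0.57, -0.84, 0.46] w 0.0003 q [ 0.38  0.45  1.62  0.    1.07 -1.64]
bay 3 tip in bay frame mm [35.3, 1.6, 2.2]
```

arm_command(
  targets=[
    {"dp": [0.002,0,0],"turn": [0,0,0],"grip": -1},
    {"dp": [0.001,0,0],"turn": [0,0,0],"grip": -1},
    {"dp": [0,0,0],"turn": [0,0,0],"grip": -1},
  ],
)

```text
clock: 5.05
position: [0.5453, 0.2931, 0.2531]
ee_rot: [0.689, -0.158, 0.689, 0.158]
contact_force: [-0.8, 0.6, 1.4]
width: -0.0002
```

arm_command(
  targets=[
    {"dp": [0.001,0,0],"turn": [0,0,0],"grip": -1},
    {"dp": [0.001,0,0],"turn": [0,0,0],"grip": -1},
    {"dp": [0,0,0],"turn": [0,0,0],"grip": -1},
  ],
)

```text
clock: 5.35
position: [0.5453, 0.293, 0.2522]
ee_rot: [0.69, -0.157, 0.689, 0.158]
contact_force: [-2.7, 1.2, 7.9]
width: -0.0004
```

arm_command(
  targets=[
    {"dp": [0.001,0,0],"turn": [0,0,0],"grip": -1},
    {"dp": [0,0,0],"turn": [0,0,0],"grip": -1},
  ],
)

```text
clock: 5.55
position: [0.5453, 0.293, 0.2518]
ee_rot: [0.69, -0.157, 0.689, 0.158]
contact_force: [-3.9, 0.2, 11.4]
width: -0.0
```

Bay3 behaves the same (11 N, 1.5 mm), so it is latched too. Next is bay2.

arm_command(
  targets=[
    {"dp": [-0.012,0,0],"turn": [0,0,0],"grip": -1},
    {"dp": [-0.012,0,0],"turn": [0,0,0],"grip": -1},
    {"dp": [0,-0.035,0],"turn": [0,0,0],"grip": -1},
    {"dp": [0,-0.035,0],"turn": [0,0,0],"grip": -1},
    {"dp": [0.009,0,0],"turn": [0,0,0],"grip": -1},
    {"dp": [0.009,0,0],"turn": [0,0,0],"grip": -1},
    {"dp": [0,0,0],"turn": [0,0,0],"grip": -1},
    {"dp": [0,0,0],"turn": [0,0,0],"grip": -1},
  ],
)

```text
clock: 6.35
position: [0.5754, 0.2302, 0.2552]
ee_rot: [0.689, -0.158, 0.69, 0.158]
contact_force: [0.6, 0.0, 1.6]
width: -0.0001
```

```bash
python3 -c "
from h import *
st(2)"
```

```text
t 6.35 tip [0.5751 0.2302 0.0822] turn left [ 0.05 -0.07 -0.04] F [0.57 0.03 1.61] Fduct [0.53, -0.22, 1.61] w -0.0001 q [ 0.27  0.45  1.62  0.    1.07 -1.75]
bay 2 tip in bay frame mm [35.2, 1.6, 2.2]
```

arm_command(
  targets=[
    {"dp": [0.002,0,0],"turn": [0,0,0],"grip": -1},
    {"dp": [0.001,0,0],"turn": [0,0,0],"grip": -1},
    {"dp": [0,0,0],"turn": [0,0,0],"grip": -1},
  ],
)

```text
clock: 6.65
position: [0.5759, 0.23, 0.253]
ee_rot: [0.689, -0.158, 0.689, 0.158]
contact_force: [-0.4, -0.2, 1.1]
width: 0.0003
```

arm_command(
  targets=[
    {"dp": [0.001,0,0],"turn": [0,0,0],"grip": -1},
    {"dp": [0.001,0,0],"turn": [0,0,0],"grip": -1},
    {"dp": [0,0,0],"turn": [0,0,0],"grip": -1},
  ],
)

```text
clock: 6.95
position: [0.576, 0.2298, 0.2509]
ee_rot: [0.69, -0.158, 0.689, 0.158]
contact_force: [-0.5, 2.2, 2.3]
width: -0.0002
```

arm_command(
  targets=[
    {"dp": [0.001,0,0],"turn": [0,0,0],"grip": -1},
    {"dp": [0,0,0],"turn": [0,0,0],"grip": -1},
  ],
)

```text
clock: 7.15
position: [0.5761, 0.2296, 0.2497]
ee_rot: [0.689, -0.158, 0.689, 0.158]
contact_force: [-0.3, 2.4, 1.8]
width: 0.0002
```

Bay2 sinks at about 2 N, so this is the loose cover. I keep pressing it down.

arm_command(
  targets=[
    {"dp": [0.003,0,0],"turn": [0,0,0],"grip": -1},
    {"dp": [0.004,0,0],"turn": [0,0,0],"grip": -1},
    {"dp": [0.004,0,0],"turn": [0,0,0],"grip": -1},
    {"dp": [0.003,0,0],"turn": [0,0,0],"grip": -1},
    {"dp": [0,0,0],"turn": [0,0,0],"grip": -1},
  ],
)

```text
clock: 7.65
position: [0.576, 0.2291, 0.2349]
ee_rot: [0.689, -0.158, 0.69, 0.158]
contact_force: [-0.2, 0.1, -0.3]
width: 0.0001
```

arm_command(
  targets=[
    {"dp": [0.003,0,-0.001],"turn": [0,0,0],"grip": -1},
    {"dp": [0.003,0,-0.001],"turn": [0,0,0],"grip": -1},
    {"dp": [0.003,0,-0.001],"turn": [0,0,0],"grip": -1},
    {"dp": [0,0,0],"turn": [0,0,0],"grip": -1},
  ],
)

```text
clock: 8.05
position: [0.5732, 0.228, 0.2262]
ee_rot: [0.689, -0.158, 0.689, 0.158]
contact_force: [0.6, 0.4, 0.3]
width: -0.0
```

```bash
python3 -c "
from h import *
st(2)
im=manip.get_image('scene'); cv2.imwrite('pics/s2.png',cv2.resize(im[100:300,180:440,::-1],None,fx=3,fy=3,interpolation=cv2.INTER_CUBIC))"
```

```text
t 8.05 tip [0.5731 0.228  0.0532] turn left [-0.01 -0.02  0.  ] F [0.65 0.39 0.35] Fduct [0.75, 0.07, 0.35] w -0.0 q [ 0.27  0.48  1.66 -0.    1.   -1.75]
bay 2 tip in bay frame mm [32.4, 0.5, -26.8]
```

View pics/s2.png

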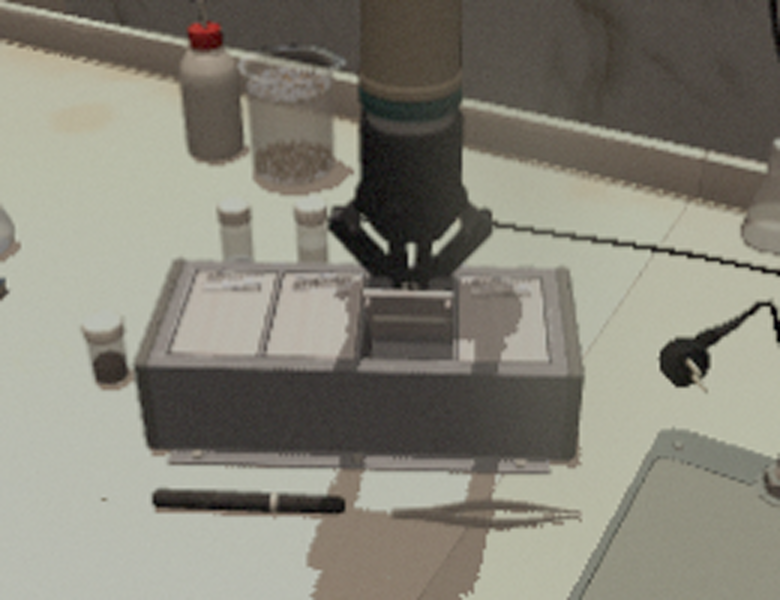

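Bay2's cover is tipped up roughly 50°. Its front edge shows at (365–450, 293) in the crop, and the knuckles are still clear of the duct. I'll draw it a little further forward from inside the well.

arm_command(
  targets=[
    {"dp": [0.001,0,-0.003],"turn": [0,0,0],"grip": -1},
    {"dp": [0.001,0,-0.003],"turn": [0,0,0],"grip": -1},
    {"dp": [0,0,-0.003],"turn": [0,0,0],"grip": -1},
    {"dp": [0,0,0],"turn": [0,0,0],"grip": -1},
  ],
)

```text
clock: 8.5
position: [0.5649, 0.2241, 0.2247]
ee_rot: [0.689, -0.158, 0.689, 0.158]
contact_force: [2.5, 1.5, -0.2]
width: 0.0001
```

```bash
python3 -c "
from h import *
st(2)
im=manip.get_image('scene'); cv2.imwrite('pics/s3.png',cv2.resize(im[160:260,260:380,::-1],None,fx=6,fy=6,interpolation=cv2.INTER_CUBIC))
for th in (50,60,70,80):
  a=np.radians(th); p=bay(2)-.0025*EZ; print(th,proj('scene',[p+.058*(-np.cos(a)*EX+np.sin(a)*EZ)+s*.032*EY for s in(1,-1)]).round(1).tolist())
"
```

```text
t 8.5 tip [0.5649 0.2241 0.0517] turn left [-0.01 -0.   -0.  ] F [ 2.51  1.5  -0.23] Fduct [2.91, 0.25, -0.23] w 0.0001 q [ 0.26  0.47  1.68 -0.    0.99 -1.76]
bay 2 tip in bay frame mm [23.3, 0.5, -28.3]
50 [[300.5, 197.4], [330.4, 198.1]]
60 [[300.7, 193.1], [330.5, 193.7]]
70 [[301.0, 189.1], [330.6, 189.7]]
80 [[301.3, 185.7], [330.6, 186.3]]
```

View pics/s3.png

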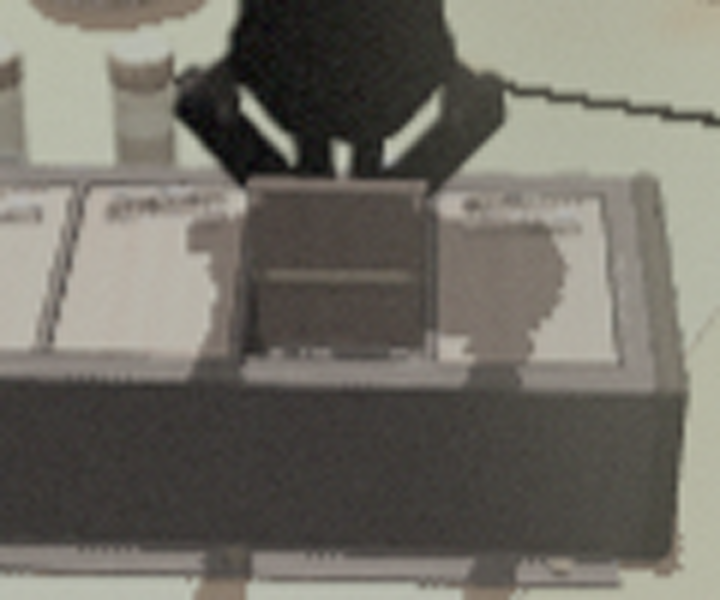

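The front edge is at about row 190.5 in the full image, which puts the cover near 66°. I back off, rise clear and pass over to the front side.

arm_command(
  targets=[
    {"dp": [0,0,0.004],"turn": [0,0,0],"grip": -1},
    {"dp": [-0.004,0,0.002],"turn": [0,0,0],"grip": -1},
    {"dp": [-0.02,0,0],"turn": [0,0,0],"grip": -1},
    {"dp": [-0.03,0,0],"turn": [0,0,0],"grip": -1},
    {"dp": [-0.03,0,0],"turn": [0,0,0],"grip": -1},
    {"dp": [-0.03,0,0],"turn": [0,0,0],"grip": -1},
    {"dp": [0,0,0],"turn": [0,0,0],"grip": -1},
  ],
)

```text
clock: 9.25
position: [0.5716, 0.2272, 0.3436]
ee_rot: [0.692, -0.158, 0.686, 0.158]
contact_force: [0.6, -0.2, -0.0]
width: 0.0
```

```bash
python3 -c "
from h import *
st(2)
im=manip.get_image('scene'); cv2.imwrite('pics/s4.png',cv2.resize(im[100:260,220:400,::-1],None,fx=4,fy=4,interpolation=cv2.INTER_CUBIC))"
```

```text
t 9.25 tip [0.573  0.2276 0.1706] turn left [0.   0.46 0.09] F [ 0.56 -0.21 -0.01] Fduct [0.41, -0.43, -0.01] w 0.0 q [ 0.27  0.37  1.52 -0.    1.24 -1.76]
bay 2 tip in bay frame mm [32.1, 0.1, 90.6]
```

View pics/s4.png

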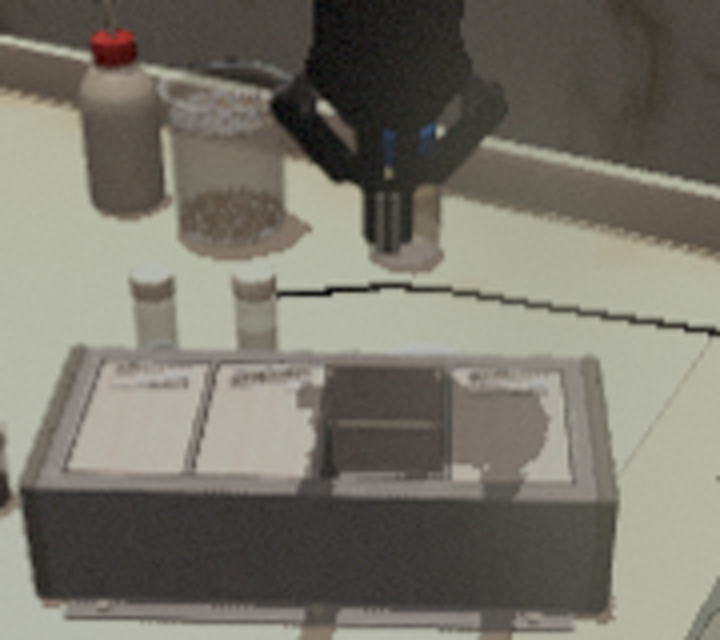

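The fingers are clear and the cover stayed tipped up. Now I cross to the front side.

arm_command(
  targets=[
    {"dp": [0,0,-0.025],"turn": [0,0,0],"grip": -1},
    {"dp": [0,0,-0.03],"turn": [0,0,0],"grip": -1},
    {"dp": [0,0,-0.03],"turn": [0,0,0],"grip": -1},
    {"dp": [0,0,-0.025],"turn": [0,0,0],"grip": -1},
    {"dp": [0.03,0,0],"turn": [0,0,0],"grip": -1},
    {"dp": [0.03,0,0],"turn": [0,0,0],"grip": -1},
    {"dp": [0,0,0],"turn": [0,0,0],"grip": -1},
    {"dp": [0,0,0],"turn": [0,0,0],"grip": -1},
  ],
)

```text
clock: 10.1
position: [0.4712, 0.1789, 0.278]
ee_rot: [0.688, -0.158, 0.69, 0.158]
contact_force: [0.2, 0.3, 0.9]
width: 0.0
```

```bash
python3 -c "
from h import *
st(2)"
```

```text
t 10.1 tip [0.4707 0.1788 0.105 ] turn left [-0.01 -0.17 -0.04] F [0.22 0.3  0.92] Fduct [0.33, 0.18, 0.92] w 0.0 q [ 0.22  0.28  1.85  0.    1.02 -1.8 ]
bay 2 tip in bay frame mm [-81.2, 0.7, 25.0]
```

arm_command(
  targets=[
    {"dp": [0,0,0.015],"turn": [0,0,0],"grip": -1},
    {"dp": [0,0,0.015],"turn": [0,0,0],"grip": -1},
    {"dp": [0,0,0.006],"turn": [0,0,0],"grip": -1},
    {"dp": [0,0,0.005],"turn": [0,0,0],"grip": -1},
    {"dp": [0,0,0.005],"turn": [0,0,0],"grip": -1},
    {"dp": [0,0,0.005],"turn": [0,0,0],"grip": -1},
    {"dp": [0,0,0.005],"turn": [0,0,0],"grip": -1},
    {"dp": [0,0,0],"turn": [0,0,0],"grip": -1},
  ],
)

```text
clock: 10.9
position: [0.5225, 0.2036, 0.2788]
ee_rot: [0.69, -0.158, 0.689, 0.158]
contact_force: [0.7, -0.5, -0.2]
width: 0.0003
```

arm_command(
  targets=[
    {"dp": [0,0,0.004],"turn": [0,0,0],"grip": -1},
    {"dp": [0,0,0.004],"turn": [0,0,0],"grip": -1},
    {"dp": [0,0,0],"turn": [0,0,0],"grip": -1},
  ],
)

```text
clock: 11.2
position: [0.5298, 0.2071, 0.2787]
ee_rot: [0.69, -0.158, 0.689, 0.158]
contact_force: [-0.9, 0.1, -0.6]
width: -0.0002
```

```bash
python3 -c "
from h import *
st(2)
im=manip.get_image('scene'); cv2.imwrite('pics/s5.png',cv2.resize(im[100:260,220:400,::-1],None,fx=4,fy=4,interpolation=cv2.INTER_CUBIC))"
```

```text
t 11.2 tip [0.5299 0.2072 0.1057] turn left [-0.01  0.06 -0.  ] F [-0.9   0.1  -0.62] Fduct [-0.77, 0.48, -0.62] w -0.0002 q [ 0.25  0.36  1.71  0.    1.07 -1.77]
bay 2 tip in bay frame mm [-15.6, 0.5, 25.7]
```

View pics/s5.png

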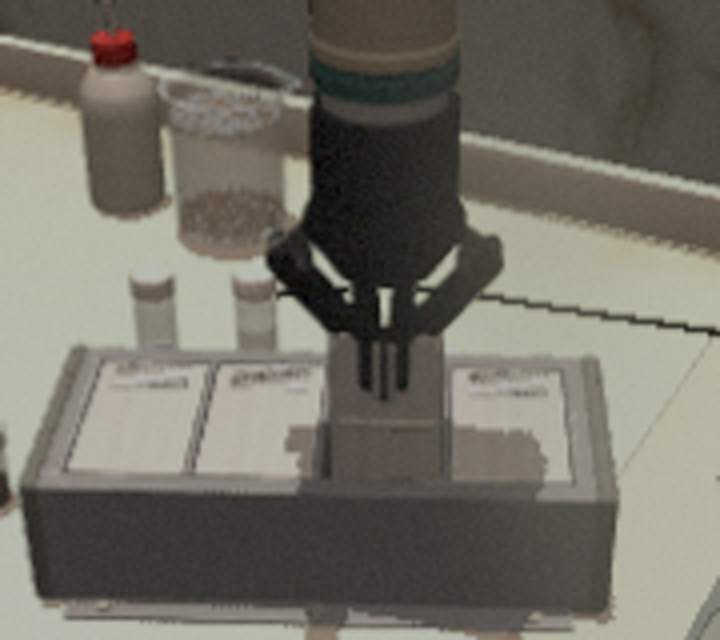

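The cover is nearly upright (top edge at about y 335 in the crop) with the fingers in front of it. I continue in small steps to the stop.

arm_command(
  targets=[
    {"dp": [0,0,0.003],"turn": [0,0,0],"grip": -1},
    {"dp": [0,0,0.002],"turn": [0,0,0],"grip": -1},
    {"dp": [0,0,0],"turn": [0,0,0],"grip": -1},
  ],
)

```text
clock: 11.55
position: [0.5337, 0.209, 0.2787]
ee_rot: [0.689, -0.158, 0.689, 0.158]
contact_force: [-0.9, -0.7, 0.4]
width: 0.0004
```

arm_command(
  targets=[
    {"dp": [0,0,0.002],"turn": [0,0,0],"grip": -1},
    {"dp": [0,0,0],"turn": [0,0,0],"grip": -1},
  ],
)

```text
clock: 11.75
position: [0.5355, 0.2099, 0.2787]
ee_rot: [0.689, -0.158, 0.689, 0.158]
contact_force: [-0.0, -1.7, 1.5]
width: 0.0001
```

arm_command(
  targets=[
    {"dp": [0,0,0.001],"turn": [0,0,0],"grip": -1},
    {"dp": [0,0,0],"turn": [0,0,0],"grip": -1},
  ],
)

```text
clock: 11.95
position: [0.5364, 0.2103, 0.2786]
ee_rot: [0.689, -0.158, 0.689, 0.158]
contact_force: [-1.9, -0.2, 1.1]
width: -0.0002
```

```bash
python3 -c "
from h import *
st(2)"
```

```text
t 11.95 tip [0.5363 0.2103 0.1056] turn left [-0.   -0.01 -0.  ] F [-1.94 -0.18  1.14] Fduct [-1.82, 0.68, 1.14] w -0.0002 q [ 0.25  0.37  1.69  0.    1.08 -1.77]
bay 2 tip in bay frame mm [-8.4, 0.5, 25.6]
```

arm_command(
  targets=[
    {"dp": [0,0,0.001],"turn": [0,0,0],"grip": -1},
    {"dp": [0,0,0],"turn": [0,0,0],"grip": -1},
  ],
)

```text
clock: 12.15
position: [0.5369, 0.2106, 0.2785]
ee_rot: [0.689, -0.158, 0.69, 0.158]
contact_force: [-2.5, -1.8, 0.6]
width: 0.0001
```

arm_command(
  targets=[
    {"dp": [0,0,0.001],"turn": [0,0,0],"grip": -1},
    {"dp": [0,0,0],"turn": [0,0,0],"grip": -1},
  ],
)

```text
clock: 12.35
position: [0.5373, 0.2108, 0.2785]
ee_rot: [0.688, -0.158, 0.69, 0.158]
contact_force: [-4.7, -2.6, 3.0]
width: -0.0
```

arm_command(
  targets=[
    {"dp": [0,0,0.001],"turn": [0,0,0],"grip": -1},
    {"dp": [0,0,0],"turn": [0,0,0],"grip": -1},
  ],
)

```text
clock: 12.55
position: [0.5377, 0.2109, 0.2785]
ee_rot: [0.687, -0.158, 0.691, 0.158]
contact_force: [-6.9, -4.5, 4.5]
width: -0.0001
```

Motion stops following the command and the push is at about 8 N, at the position expected for the stop. I withdraw to the front and look.

arm_command(
  targets=[
    {"dp": [0,0,-0.005],"turn": [0,0,0],"grip": -1},
    {"dp": [0,0,-0.015],"turn": [0,0,0],"grip": -1},
    {"dp": [0,0,-0.03],"turn": [0,0,0],"grip": -1},
    {"dp": [0,0,-0.04],"turn": [0,0,0],"grip": -1},
    {"dp": [-0.04,0,-0.02],"turn": [0,0,0],"grip": -1},
    {"dp": [-0.05,0,0],"turn": [0,0,0],"grip": -1},
    {"dp": [-0.05,0,0],"turn": [0,0,0],"grip": -1},
    {"dp": [0,0,0],"turn": [0,0,0],"grip": -1},
  ],
)

```text
clock: 13.35
position: [0.4422, 0.1644, 0.4264]
ee_rot: [0.696, -0.158, 0.683, 0.158]
contact_force: [0.5, -0.1, -0.8]
width: 0.0002
```

```bash
python3 -c "
from h import *
st(2)
im=manip.get_image('scene'); cv2.imwrite('pics/s6.png',cv2.resize(im[120:280,210:400,::-1],None,fx=4,fy=4,interpolation=cv2.INTER_CUBIC))
im=manip.get_image('top'); cv2.imwrite('pics/t6.png',cv2.resize(im[130:300,205:400,::-1],None,fx=4,fy=3.5,interpolation=cv2.INTER_CUBIC))
for th in (80,90,95,100.3):
  a=np.radians(th); p=bay(2)-.0025*EZ
  for o in (.0025,-.0025): print(th,o,*[(proj(n,[p+.058*(-np.cos(a)*EX+np.sin(a)*EZ)+o*(np.sin(a)*EX+np.cos(a)*EZ)+s*.032*EY for s in(1,-1)]).round(1).tolist()) for n in('scene','top')])
"
```

```text
t 13.35 tip [0.4454 0.1652 0.2534] turn left [-0.01  1.07  0.22] F [ 0.53 -0.09 -0.76] Fduct [0.44, -0.31, -0.76] w 0.0002 q [ 0.21  0.1   1.68  0.    1.34 -1.81]
bay 2 tip in bay frame mm [-109.9, -0.6, 173.4]
80 0.0025 [[301.3, 184.9], [330.7, 185.5]] [[304.6, 208.4], [333.7, 195.2]]
80 -0.0025 [[301.2, 186.4], [330.6, 187.0]] [[305.6, 210.7], [334.7, 197.4]]
90 0.0025 [[301.6, 182.3], [330.7, 182.9]] [[302.5, 203.8], [331.6, 190.6]]
90 -0.0025 [[301.5, 183.5], [330.7, 184.1]] [[303.5, 206.1], [332.6, 192.8]]
95 0.0025 [[301.8, 181.3], [330.7, 181.9]] [[301.4, 201.6], [330.5, 188.4]]
95 -0.0025 [[301.7, 182.3], [330.7, 182.9]] [[302.5, 203.8], [331.6, 190.6]]
100.3 0.0025 [[302.0, 180.4], [330.7, 181.0]] [[300.4, 199.2], [329.4, 186.1]]
100.3 -0.0025 [[301.8, 181.2], [330.7, 181.8]] [[301.4, 201.4], [330.4, 188.2]]
```

View pics/s6.png

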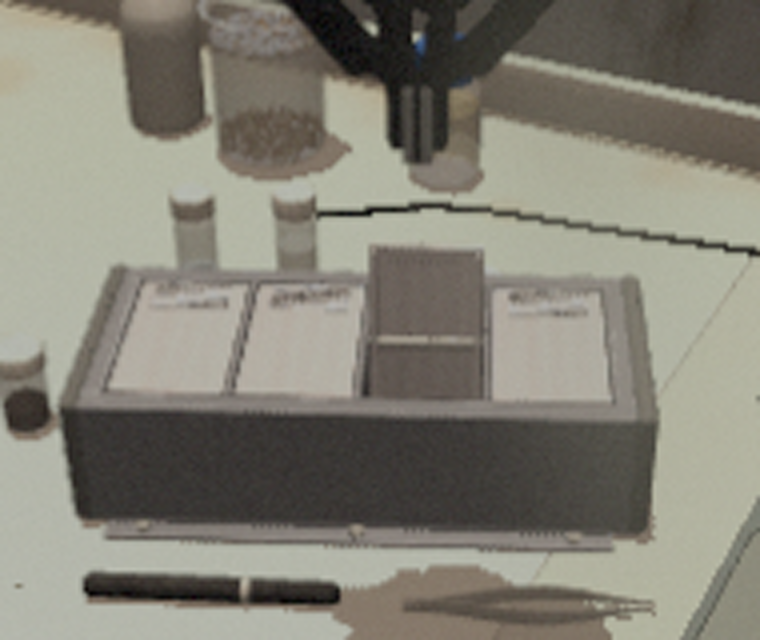

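View pics/t6.png

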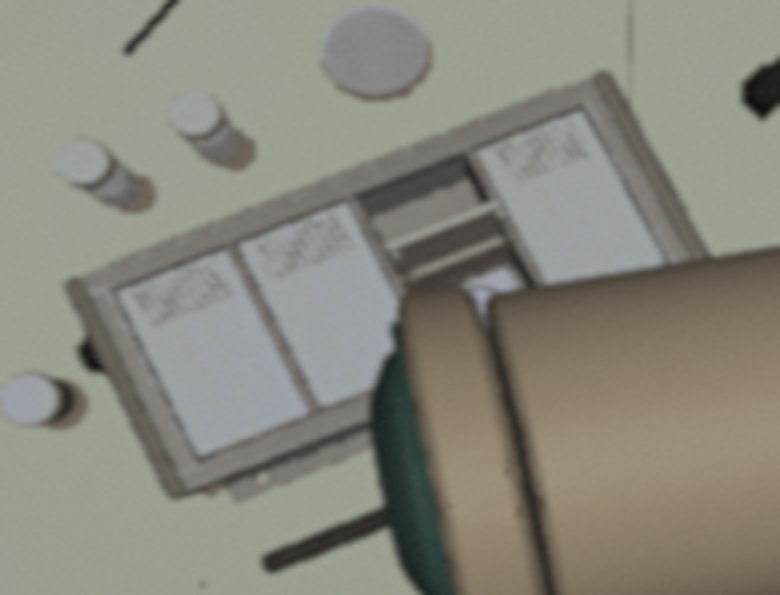

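The scene view shows bay2's cover standing with its top edge at row ≈181.3. A shut-to-stop projection gives 181 for 100° and 183–184 for upright, so it is past upright. In the top view the edge is at (302,200)–(329,189), against (301,200)–(330,187) predicted for the stop. The outlet is exposed and the bystanders are in place. Handing in.

```bash
python3 -c "
from h import *
st(2); print(manip.sign_off())"
```

```text
t 13.45 tip [0.4416 0.1642 0.2474] turn left [-0.01  0.35  0.06] F [-0.88 -0.9  -1.14] Fduct [-1.18, -0.42, -1.14] w 0.0003 q [ 0.21  0.11  1.69  0.    1.34 -1.81]
bay 2 tip in bay frame mm [-113.7, 0.3, 167.4]
the job is handed in; nothing more can be done
None
```

The loose cover was bay2, second from the right. It now stands fully open, past upright, and I handed the job in at 13.5 s.

- **Finding it:** I pressed the ribs with shut fingertips from left to right. Bay4 and bay3 gave only about 1.5 mm at 11–12 N, so they are latched. Bay2 sank at about 2 N. I did not press bay1, since the loose cover was already found.
- **Opening it:** I pressed bay2's rear end down to about 66°. I then crossed over it and pushed its raised front end rearward to the stop. The push reached about 9 N as the fingertip stopped advancing. The arm then withdrew to about 0.17 m above the duct, touching nothing.
- **Last checks:**
  - **Scene view:** it puts the cover at about 100°, which matches the stop.
  - **Top view:** the left end of the edge matches the stop. The right end is about 2 pixels off, which would suggest a few degrees less, but still past upright.
  - **Bystanders:** the vials, jar, dish and tweezers look as they were. The arm hid part of the pen in the last top view, but the scene view shows all of it where it was.

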